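# Pump the reel lift level with the shelf

## Robot

A 6-joint arm with a two-finger parallel gripper is mounted at the origin on the work surface. World frame = base frame: x ahead of the robot, y to its left, z up, the work surface at z = 0. Lengths are in m, angles in rad, forces in N, time in s.
With the tool pointing down it reaches from about 0.3 to 0.875 m from the base axis. Payload 6.4 kg.
Tool frame: the origin (TCP) lies midway between the tips of the shut fingers; the grasp point (between the pads) lies 19 mm behind it; x points along the fingers, y is the direction in which the jaws open and shut, and the axes are right-handed (so a half turn about x gives the same grasp; the last joint's range is limited). The gripper opens to 85 mm and grips with 20 to 120 N. Pads are 22 mm wide; open, the fingers measure 114 mm over their backs; the gripper's body (76 mm by 85 mm) begins 54 mm behind the grasp point. The pads swing forward as they close: fully open they stand 13 mm farther back than shut.
Start: joints at [-0.206, 0.181, 1.607, -0, 1.354, -0.206], TCP at [0.575, 0, 0.231] pointing down, gripper open.
Joint ranges: [-2.99, 2.99], [-0.89, 2.07], [0.3, 2.58], [-1.14, 4.28], [0, 2.63], [-3.12, 3.12]. Speed limits (rad/s): [2.57, 2.57, 3.01, 3.14, 3.14, 3.14].

## Interface

Orientations are given as a unit quaternion [w, x, y, z].
In Python, from bench import ctrl gives the robot as it stands.
- The arm moves only by the tool step_arm, never from a script. Its argument "motion" is a list of rows, each a list of 7 numbers: the shift along the tool's x, y, z in mm, then the turn, a rotation vector about the tool's x, y, z in degrees, then the closure in counts, from 0 (fully open) to 255 (shut). In form: [[tx, ty, tz, rx, ry, rz, hand], ...]. A call has 1 to 10 rows; each row is the pose to reach, as a shift and turn from the pose commanded when the call began, along the tool's axes at that moment; what a row does not reach only later rows make up. A row lasts 1/8 s, in which the tool goes at most 62.5 mm and 10.7 degrees, less where a joint would pass 70% of its speed; a pose out of reach is approached as far as the arm can. A call with a gripper value outside its range is refused whole. The fingers move at their own pace and stop on an object; the grip force is fixed at half the most. Time passes only in rows, so rows that repeat a pose let the fingers close. It gives the time, the measured TCP pose, the force and the opening at its end, in the units of the state.
- ctrl.get_obs(): the state, without advancing time (a new reading comes with each control period).
- ctrl.camera(name): name is "scene" or "side" or "wrist"; returns (picture, depth): 400x640x3 uint8, red, green, blue; 400x640 float32, m along the optical axis (not along the pixel's ray), 0 where there is no reading.
- ctrl.camera_info(name): a dict with "fx", "fy", "cx", "cy" (pixels), "T" (4x4, takes a point from camera to world coordinates); the wrist camera has in their place "hand_eye" (4x4, takes a point from camera to tool coordinates, whose origin is the TCP and whose axes are the tool frame's). Camera axes: x right, y down, z forward; pixel columns grow to the right and rows downward; lengths in m; the calibration is good to about 2 mm. The wrist camera is an equidistant fisheye: a pixel r from the principal point sees the ray r / f radians off the axis. A picture is of the moment at which its call begins: read the wrist's pose just before it. camera_info takes no time and is no camera call.
- ctrl.hand_in(): hands the job in, once; it reports no verdict.
The state is a dict: "time_s": time; "q": joint angles; "dq": joint speeds; "joint_efforts": joint torques, N m; "eef_pos": TCP position; "eef_rot": TCP orientation; "wrist_force": force on the tool from outside, world axes, zero at the start; "torque": the same for the moment, N m; "opening": opening from 0.0 (shut) to 1.0 (fully open).
Only numpy, scipy, OpenCV 4.12 (cv2) and the standard library are available. Lean on these libraries where they do the work, as an engineer would, in place of code of your own. Each camera call takes 0.05 s, during which the arm holds its last target. There are 200 camera calls.

## Task

The full cable reel on the bench lift is to be slid across onto the shelf beside it: pump the lift's red ratchet lever up and down until the top of its deck stands level with the top of the shelf (the nearest notch is good enough), then let go of the lever. The lift cannot be let down again, so do not pump past the shelf. Do the lifting by the lever alone, without pushing on the deck, the reel or the shelf, and leave the other things on the bench and the tape roll on the reel where they are.

Things in the scene. Friction and masses are not known exactly. Their poses are not given: they have to be found in the camera images.
- lift: The blue ratchet lift, fixed on the bench: base plate 250 x 250 x 12, square blue column 70 x 70 up to z = 200. Origin under the column's centre on the bench; its z is up, its -x points to the side where the lever sticks out, its +x to the shelf, its -y is the face with the ratchet wheel.
- deck: Square aluminium lift deck 300 x 300 x 18, black rubber top, centred over the column. Origin: centre of its underside, 232 above the bench at the start (its lowest); rises at most 66. It hangs over the lever: only the outer 20 to 80 of the 100 long grip stands out beyond its edge, so the gripper must come in from outside, tilted 35 to 45 degrees, pointing in under the edge.
- deck_edge (a point): Middle of the deck's top edge on the side of the shelf (the edge has a yellow stripe). Axes as the lift.
- dock: The shelf that takes the reel over: pale wooden board 260 x 300 x 18 on four telescopic aluminium legs, with an upright 26 high lip along its far edge; a gap of 10 to 25 parts it from the deck. It is fixed, 18 to 42 higher than the deck at the start. Origin on its top face, 80 from the edge at the deck, midway along it.
- dock_edge (a point): Middle of the shelf's top edge on the side of the deck (the edge has a yellow stripe). Axes as the lift. Deck and shelf are level when deck_edge and dock_edge have the same height.
- lever_pivot (a point): The lever's pivot: on the shaft of the ratchet wheel, 160 above the bench, in the plane in which the lever swings (60 from the column's centre towards the lift's -y). Axes as the lift; the lever turns about this y axis.
- lever_grip (a point): Place to hold the lever, 180 from the pivot: on the axis of the red round grip, 26 in diameter, which runs from 130 to 230 from the pivot. x axis along the lever to the pivot, y axis along the shaft. With a finger on either side of it in the direction of the shaft, the grip can turn between the pads as the lever swings, but it creeps there: check the lever's angle and take a fresh hold.
- lever (a joint): Lever angle in rad: 0 level, positive raised, negative lowered; stops at -0.72 and 0.36. Stays where it is left. Down is the working stroke, 4 to 10 N at the grip; going up (3 to 7 N) its pawl clicks over the teeth while a second pawl holds the deck. Raised past 0.30, then lowered: one notch is secured past -0.08, two past -0.35, three past -0.61, so a full swing lifts three notches.
- wheel (a joint): Turn of the steel ratchet wheel (88 in diameter, 24 teeth, red mark, on the lift's -y face) in rad: 0 at the start, grows as the deck rises, 0.262 a notch. Through rack and pinion the deck rises 12 mm a rad, 3.14 mm a notch. If the lever is let go between notches, the deck sinks to the last notch or stays between.
- reel: Blue reel with grey wrap lying flat on the deck, 250 in diameter, 90 high, 2 to 3.5 kg, loose. Origin at the centre of its underside.
- tape: Roll of black tape, 60 in diameter, 19 high, lying loose on the reel. Origin at the centre of its underside.
- strippers: Yellow-handled fibre strippers lying on the black mat, 150 long, 15 high. Origin under the joint.
- cleaver: Black fibre cleaver with a steel lid, 65 x 55 x 54, on the mat. Origin under its centre.
- mouse: Black computer mouse, 105 x 60 x 31, on the mat. Origin under its centre.
- small_reel: Small blue reel with a yellow drum lying flat, 130 in diameter, 55 high, on the mat. Origin under its centre.
- tray: Open cardboard tray with small parts, 160 x 200 x 35, stuck to the bench. Origin under its centre.
- water: Water bottle, 64 in diameter, 200 high. Origin under its centre.

How it is judged:
By the outcome, as a careful person would: the job done as asked, in the order asked, and still so for the second after the job is handed in, with the robot touching nothing.
It also fails if it takes over 72 s, if anything falls off the work surface, if the arm or the gripper's body presses on something with over 40 N, if the wrist force passes 120 N, or if a joint passes its speed limit or range.

## Working session

There is one attempt and no reset: what is moved stays moved. The work goes in short steps, Python scripts to look and compute and a tool call to move; the robot and the scene stay as the last step left them, time stands still between calls to the robot, and variables do not carry over. Pictures are saved under pics/ and viewed, about 8 in all and at most 12, crops included, and the job is handed in when it is done.

Besides the shell and the picture viewer there is one more tool, called after "Request:" by a JSON object that holds its "fn" and its "kwargs". step_arm: Moves the arm, as the interface text tells. Its arguments: {"type":"object","properties":{"motion":{"type":"array","items":{"type":"array","items":{"type":"number"}}}},"required":["motion"]}

```bash
mkdir -p pics; ls
python3 - <<'E'
from bench import ctrl
import cv2,numpy as np
o=ctrl.get_obs();print(o)
for n in ["scene","side"]:
    p,d=ctrl.camera(n);cv2.imwrite(f"pics/{n}0.png",p[:,:,::-1]);np.savez(f"{n}0.npz",p=p,d=d)
    i=ctrl.camera_info(n);print(n,{k:np.round(v,4).tolist() for k,v in i.items()})
print(ctrl.camera_info("wrist"))
a=cv2.imread("pics/scene0.png");b=cv2.imread("pics/side0.png")
E
```

```text
pics
{'time_s': 0.0, 'q': array([-2.06302656e-01,  1.81517948e-01,  1.60800186e+00, -1.13718598e-05,
        1.35379642e+00, -2.06310809e-01]), 'dq': array([ 6.80096092e-05, -1.28742444e-03, -1.38180884e-04,  9.47170555e-04,
       -1.44838291e-04, -2.85708282e-03]), 'joint_efforts': array([ 3.41415571e-04, -4.44869328e+01, -3.51340663e+01, -2.51131587e-04,
        9.11703974e-03,  3.43231875e-05]), 'eef_pos': array([5.74452765e-01, 1.26885331e-04, 2.30400107e-01]), 'eef_rot': array([ 0.49949459,  0.49966039,  0.50051034, -0.50033394]), 'wrist_force': array([-0.66158812,  0.7567623 ,  0.31349503]), 'torque': array([ 0.03395727,  0.00443984, -0.09110376]), 'opening': 1.001720497698784}
scene {'fx': 403.6508, 'fy': 403.6508, 'cx': 319.2736, 'cy': 205.7639, 'T': [[0.1551, 0.9395, -0.3054, 0.9672], [0.9879, -0.1462, 0.052, -0.1357], [0.0042, -0.3098, -0.9508, 1.4614], [0.0, 0.0, 0.0, 1.0]]}
side {'fx': 427.4511, 'fy': 427.4511, 'cx': 320.4548, 'cy': 197.6363, 'T': [[-0.9486, -0.2975, 0.1081, 0.3885], [-0.3165, 0.8996, -0.3009, 0.4166], [-0.0077, -0.3196, -0.9475, 1.8068], [0.0, 0.0, 0.0, 1.0]]}
{'fx': 309.70691628693146, 'fy': 309.70691628693146, 'cx': 318.99637564427184, 'cy': 198.6419174969568, 'hand_eye': array([[-9.11940595e-05, -3.22639578e-01,  9.46521893e-01,
        -1.42771463e-01],
       [ 9.99999938e-01,  2.92548053e-04,  1.96066922e-04,
         1.53977474e-04],
       [-3.40162086e-04,  9.46521853e-01,  3.22639531e-01,
        -8.37413867e-02],
       [ 0.00000000e+00,  0.00000000e+00,  0.00000000e+00,
         1.00000000e+00]])}
```

View pics/scene0.png

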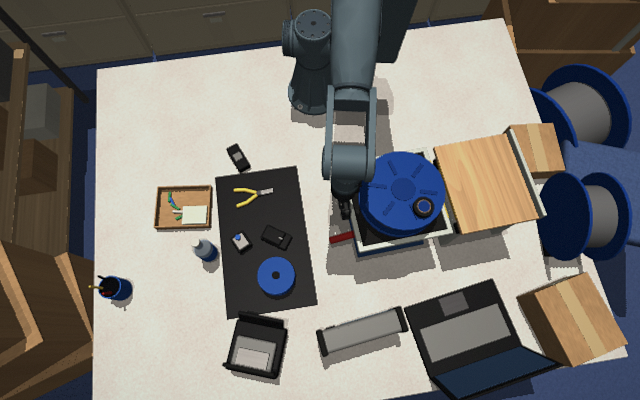

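View pics/side0.png

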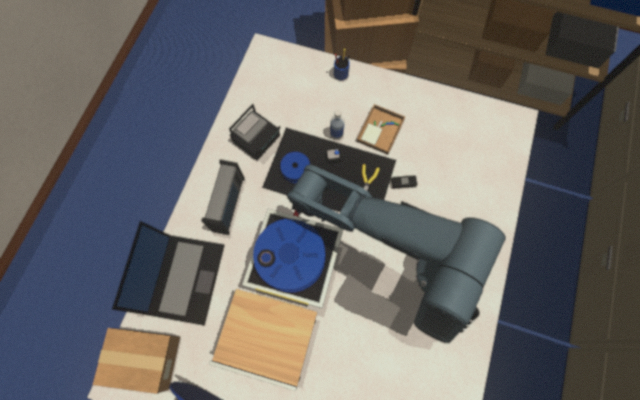

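The scene view shows the lift and reel at about (400,195), the dock to its right at (487,183), and the red grip sticking out at (342,238). The lift's +x is therefore close to world +y. Next I measure the grip, the dock and the deck.

```bash
cat > h.py <<'E'
import numpy as np,cv2
from scipy.spatial.transform import Rotation as R
def cloud(d,i):
    v,u=np.mgrid[:400,:640]
    c=np.stack([(u-i['cx'])/i['fx']*d,(v-i['cy'])/i['fy']*d,d],-1)
    return c@i['T'][:3,:3].T+i['T'][:3,3]
def ray(u,v,z,i):
    r=i['T'][:3,:3]@np.array([(u-i['cx'])/i['fx'],(v-i['cy'])/i['fy'],1]);o=i['T'][:3,3]
    return o+r*(z-o[2])/r[2]
def quat(q): return R.from_quat(np.roll(q,-1))
E
python3 - <<'E'
from bench import ctrl
from h import *
for n in ["scene","side"]:
    f=np.load(f"{n}0.npz");p,d=f['p'],f['d'];i=ctrl.camera_info(n);P=cloud(d,i)
    h=cv2.cvtColor(p,cv2.COLOR_RGB2HSV);H,S,V=[h[...,k].astype(int) for k in range(3)]
    red=((H<6)|(H>174))&(S>150)&(V>60)&(d>0)&(P[...,2]>.08)&(P[...,2]<.3)
    v,u=np.nonzero(red);Q=P[red];print(n,"red",len(u));
    if len(u): print(np.c_[u,v][::max(1,len(u)//12)].tolist(),np.round(Q[::max(1,len(u)//12)],3).tolist())
    wood=(H>8)&(H<22)&(S>60)&(P[...,2]>.24)&(P[...,2]<.32)&(P[...,1]>.2)&(d>0)
    k=wood.astype(np.uint8);nn,l,st,_=cv2.connectedComponentsWithStats(k);m=l==1+np.argmax(st[1:,4])
    Q=P[m];print("wood",m.sum(),np.median(Q,0),np.percentile(Q[:,2],[5,50,95]))
    r=cv2.minAreaRect(Q[:,:2].astype(np.float32));print(r,cv2.boxPoints(r).round(3).tolist())
    er=cv2.erode(m.astype(np.uint8),np.ones((9,9)))>0;Q=P[er];A=np.c_[Q[:,:2],np.ones(len(Q))];print("plane",np.linalg.lstsq(A,Q[:,2],rcond=None)[0],Q[:,2].mean(), len(Q))
    reel=(H>100)&(H<125)&(S>120)&(P[...,2]>.31)&(P[...,2]<.37)
    Q=P[reel];print("reel",cv2.minEnclosingCircle(Q[:,:2].astype(np.float32)),np.median(Q[:,2]))
    dk=(P[...,2]>.235)&(P[...,2]<.262)&(V<60)&(d>0);Q=P[dk];print("deck",dk.sum(),np.median(Q[:,2]),cv2.boxPoints(cv2.minAreaRect(Q[:,:2].astype(np.float32))).round(3).tolist())
p=np.load("scene0.npz")['p'];c=p[130:270,310:560,::-1];cv2.imwrite("pics/crop1.png",cv2.resize(c,None,fx=3.2,fy=3.2,interpolation=cv2.INTER_CUBIC))
E
```

```text
scene red 170
[[351, 231], [350, 233], [350, 234], [347, 235], [340, 236], [354, 236], [343, 237], [332, 238], [346, 238], [340, 239], [337, 240], [338, 241], [102, 294]] [[0.643, 0.031, 0.12], [0.651, 0.026, 0.125], [0.653, 0.025, 0.123], [0.654, 0.015, 0.118], [0.653, -0.009, 0.114], [0.662, 0.038, 0.119], [0.657, 0.001, 0.11], [0.653, -0.036, 0.102], [0.664, 0.01, 0.118], [0.662, -0.01, 0.106], [0.662, -0.02, 0.1], [0.665, -0.017, 0.097], [0.722, -0.82, 0.097]]
wood 7071 [0.59298106 0.45752652 0.26963956] [0.26513716 0.26963956 0.27357576]
((0.58304363489151, 0.46171480417251587), (0.3025611639022827, 0.256474107503891), 3.4975168704986572) [[0.42399999499320984, 0.5799999833106995], [0.4399999976158142, 0.3240000009536743], [0.7419999837875366, 0.34299999475479126], [0.7260000109672546, 0.5989999771118164]]
plane [-0.00069737 -0.00053065  0.27035849] 0.2697089196458044 3816
reel ((0.5955471396446228, 0.13439662754535675), 0.16867440938949585) 0.3419025926284517
deck 2256 0.25275554052380367 [[-0.027000000700354576, -0.03999999910593033], [0.4399999976158142, -0.36500000953674316], [1.1360000371932983, 0.6340000033378601], [0.6690000295639038, 0.9589999914169312]]
side red 0
wood 6689 [0.58398027 0.46532048 0.26941951] [0.2638935  0.26941951 0.27491765]
((0.5872972011566162, 0.46018168330192566), (0.30111798644065857, 0.24933168292045593), 3.025151252746582) [[0.4300000071525574, 0.5770000219345093], [0.4440000057220459, 0.328000009059906], [0.7440000176429749, 0.3440000116825104], [0.7310000061988831, 0.5929999947547913]]
plane [-0.00039751  0.00065578  0.26933244] 0.26940454242038875 3633
reel ((0.5972210764884949, 0.1774568259716034), 0.12507197260856628) 0.341500427213578
deck 968 0.25160542232145344 [[-0.5099999904632568, -1.4170000553131104], [-0.20600000023841858, -1.5889999866485596], [1.0329999923706055, 0.5950000286102295], [0.7289999723434448, 0.7670000195503235]]
```

View pics/crop1.png

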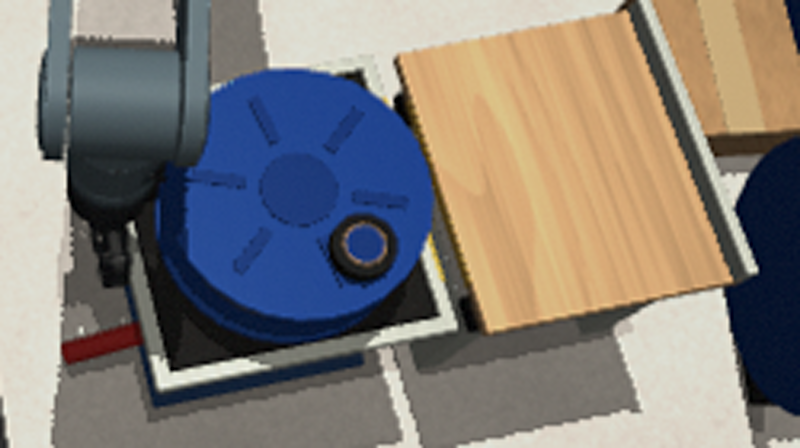

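The crop gives the deck's corners at scene pixels (360,252), (453,232) and (427,146). The dock top is near z = 0.2695, about 6 notches up.

Run:
```python
from bench import ctrl
from h import *
i=ctrl.camera_info("scene");C=[ray(u,v,.25,i) for u,v in [(360,252.5),(452.8,232.5),(427,146)]]
print(np.round(C,3),np.linalg.norm(C[1]-C[0]),np.linalg.norm(C[2]-C[1]))
e=C[1]-C[0];f=C[1]-C[2];print("yaw",np.degrees(np.arctan2(e[1],e[0])),np.degrees(np.arctan2(f[1],f[0]))+90,"centre",(C[0]+C[2])/2)
f=np.load("scene0.npz");p,d=f['p'],f['d'];P=cloud(d,i)
h=cv2.cvtColor(p,cv2.COLOR_RGB2HSV);H,S,V=[h[...,k].astype(int) for k in range(3)]
red=((H<6)|(H>174))&(S>150)&(V>60)&(d>0)&(P[...,2]>.08)&(P[...,2]<.3)&(P[...,1]>-.1);Q=P[red]
A=np.c_[Q[:,1],np.ones(len(Q))]
print("x(y)",np.linalg.lstsq(A,Q[:,0],rcond=None)[0],"z(y)",np.linalg.lstsq(A,Q[:,2],rcond=None)[0],Q.min(0),Q.max(0))
```

```text
[[0.745 0.03  0.25 ]
 [0.728 0.325 0.25 ]
 [0.427 0.316 0.25 ]] 0.29601137889484996 0.3008066773232492
yaw 93.35660578062343 91.69681858400372 centre [0.5858934 0.173135  0.25     ]
x(y) [-0.04018111  0.65626864] z(y) [0.33396318 0.11263629] [ 0.64287908 -0.04609977  0.09140572] [0.66747227 0.03812033 0.12848008]
```

```bash
cat >> h.py <<'E'
YAW=np.radians(93.);PIV=np.array([.645,.177,.160])
lx=np.array([np.cos(YAW),np.sin(YAW),0]);ly=np.array([-np.sin(YAW),np.cos(YAW),0]);up=np.array([0,0,1.])
def target(th,r=.195,tilt=40,back=0,goff=.020,off=(0,0,0)):
    t=np.radians(tilt);x=np.sin(t)*lx-np.cos(t)*up;y=-ly;M=np.c_[x,y,np.cross(x,y)]
    g=PIV-r*np.cos(th)*lx+r*np.sin(th)*up+np.array(off)
    return g+x*(goff-back),M
def rel(o,tgt):
    M0=quat(o['eef_rot']).as_matrix();p,M=tgt
    return np.round(np.r_[M0.T@(p-o['eef_pos'])*1e3,np.degrees(R.from_matrix(M0.T@M).as_rotvec())],1).tolist()
E
python3 - <<'E'
from bench import ctrl
from h import *
o=ctrl.get_obs();print(rel(o,target(-.32,back=.10)),target(-.32,back=.1)[0])
E
```

```text
[70.4, 83.0, 59.3, -2.9, 40.0, -1.0] [ 0.65737871 -0.05919977  0.15994308]
```

Request:
{"fn": "step_arm", "kwargs": {"motion": [[0,0,40,0,0,0,0],[0,20,90,0,10,0,0],[0,40,90,0,20,0,0],[0,60,90,-1,30,0,0],[20,83,80,-3,40,-1,0],[40,83,70,-3,40,-1,0],[70,83,59,-3,40,-1,0],[70,83,59,-3,40,-1,0],[70,83,59,-3,40,-1,0]]}}

```text
time_s: 1.23
eef_pos: [0.6584, -0.0587, 0.1633]
eef_rot: [0.309, 0.623, 0.657, -0.29]
wrist_force: [0.5, -1.0, -1.0]
opening: 1.0
```

Run:
```python
from bench import ctrl
from h import *
o=ctrl.get_obs();print(o['time_s'],o['q'].round(2),rel(o,target(-.32,back=.10)),o['wrist_force'].round(1))
p,d=ctrl.camera("wrist");np.savez("w1.npz",p=p,d=d);cv2.imwrite("pics/w1.png",p[:,:,::-1])
```

```text
1.225 [-0.54  0.63  1.3   0.56  1.64 -0.68] [2.3, -1.1, 2.5, 0.2, 0.1, -0.1] [ 0.5 -1.  -1. ]
```

View pics/w1.png

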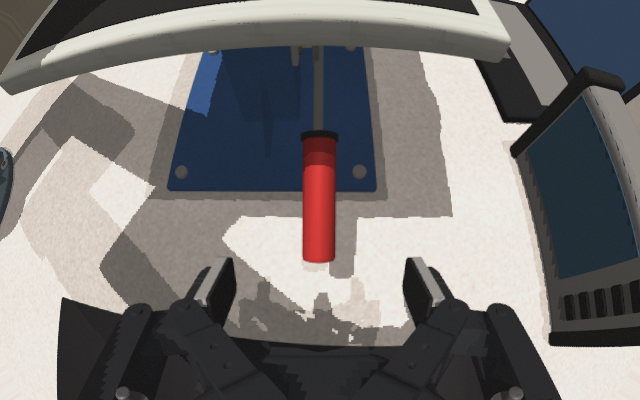

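The wrist view shows the red grip from (319,135) to (319,262), centred between the open fingers at about (228,280) and (410,280), with the deck edge above. I fit the grip axis from the wrist depth.

```bash
cat >> h.py <<'E'
def wcloud(d,o,i):
    v,u=np.mgrid[:400,:640];a=(u-i['cx'])/i['fx'];b=(v-i['cy'])/i['fy'];t=np.hypot(a,b)+1e-9
    k=np.tan(t)/t;c=np.stack([a*k*d,b*k*d,d],-1)
    H=i['hand_eye'];c=c@H[:3,:3].T+H[:3,3]
    return c@quat(o['eef_rot']).as_matrix().T+o['eef_pos']
def lever(p,P):
    """angle of grip from the red points in lift coordinates (top surface)"""
    h=cv2.cvtColor(p,cv2.COLOR_RGB2HSV);H,S=h[...,0],h[...,1]
    m=((H<6)|(H>174))&(S>130)&(h[...,2]>60)
    n,l,st,_=cv2.connectedComponentsWithStats(m.astype(np.uint8));m=l==1+np.argmax(st[1:,4])
    Q=P[m]-PIV;L=np.c_[Q@lx,Q@ly,Q[:,2]];return m,L[np.isfinite(L).all(1)]
E
python3 - <<'E'
from bench import ctrl
from h import *
o=ctrl.get_obs();f=np.load("w1.npz");P=wcloud(f['d'],o,ctrl.camera_info("wrist"))
m,L=lever(f['p'],P);print(m.sum(),L.min(0),L.max(0))
# centreline: highest points per slice + fit
b=np.arange(-.22,-.12,.01)
for a in b:
    s=L[(L[:,0]>a)&(L[:,0]<a+.01)]
    if len(s)>20: print(round(a+.005,3),"y",s[:,1].min().round(4),s[:,1].max().round(4),"ztop",np.percentile(s[:,2],90).round(4))
E
```

```text
3961 [-0.26358372 -0.02083836 -0.1507415 ] [-0.07206218  0.01094773  0.16693368]
-0.215 y -0.0136 0.0105 ztop -0.0576
-0.205 y -0.0135 0.0105 ztop -0.054
-0.195 y -0.0134 0.0105 ztop -0.0508
-0.185 y -0.0134 0.0106 ztop -0.0471
-0.175 y -0.0133 0.0107 ztop -0.0438
-0.165 y -0.0133 0.0108 ztop -0.0403
-0.155 y -0.0133 0.0109 ztop -0.0367
-0.145 y -0.0133 0.0109 ztop -0.0333
-0.135 y -0.0199 0.0102 ztop -0.0318
```

```bash
sed -i 's/PIV=np.array(\[.645,.177,.160\])/PIV=np.array([.6464,.1765,.161])/' h.py
python3 - <<'E'
from bench import ctrl
from h import *
o=ctrl.get_obs();print(rel(o,target(-.335)), rel(o,target(-.335,back=.05)))
# swing shifts in the tool frame, relative to grasp
p0,M=target(-.335)
for th in [-.335,-.2,-.1,0,.1,.2,.28,.33,.36]: print(th,(M.T@(target(th)[0]-p0)*1e3).round(0))
p0,M=target(.33)
for th in [.33,.23,.13,.03,-.07,-.17,-.27,-.37,-.47,-.57,-.63,-.66,-.69]: print(th,(M.T@(target(th)[0]-p0)*1e3).round(0))
E
```

```text
[104.6, -0.3, 3.1, 0.3, 0.1, -0.1] [54.6, -0.2, 3.2, 0.3, 0.1, -0.1]
-0.335 [0. 0. 0.]
-0.2 [-24.  -0. -11.]
-0.1 [-41.   0. -21.]
0 [-56.  -0. -33.]
0.1 [-70.   0. -46.]
0.2 [-83.  -0. -61.]
0.28 [-92.   0. -73.]
0.33 [-98.  -0. -82.]
0.36 [-101.   -0.  -87.]
0.33 [0. 0. 0.]
0.23 [11.  0. 16.]
0.13 [23. -0. 31.]
0.03 [37. -0. 45.]
-0.07 [52.  0. 57.]
-0.17 [69. -0. 68.]
-0.27 [86.  0. 77.]
-0.37 [104.   0.  84.]
-0.47 [123.  -0.  89.]
-0.57 [142.   0.  93.]
-0.63 [154.  -0.  94.]
-0.66 [160.  -0.  94.]
-0.69 [165.  -0.  94.]
```

Request:
{"fn": "step_arm", "kwargs": {"motion": [[50,0,2,0,0,0,0],[90,0,2,0,0,0,0],[103,0,2,0,0,0,0],[103,0,2,0,0,0,255],[103,0,2,0,0,0,255],[103,0,2,0,0,0,255],[103,0,2,0,0,0,255],[103,0,2,0,0,0,255]]}}

```text
time_s: 2.28
eef_pos: [0.6548, 0.0046, 0.0813]
eef_rot: [0.308, 0.624, 0.657, -0.29]
wrist_force: [-1.9, -4.2, -0.6]
opening: 0.284
```

Request:
{"fn": "step_arm", "kwargs": {"motion": [[-24,0,-11,0,0,0,255],[-41,0,-21,0,0,0,255],[-56,0,-33,0,0,0,255],[-70,0,-46,0,0,0,255],[-83,0,-61,0,0,0,255],[-92,0,-73,0,0,0,255],[-98,0,-82,0,0,0,255],[-99,0,-84,0,0,0,255],[-99,0,-84,0,0,0,255]]}}

```text
time_s: 3.4
eef_pos: [0.6545, 0.0089, 0.2108]
eef_rot: [0.306, 0.624, 0.658, -0.289]
wrist_force: [4.7, 9.9, -5.5]
opening: 0.281
```

```bash
cat > look.py <<'E'
import sys
from bench import ctrl
from h import *
o=ctrl.get_obs();n=sys.argv[1];p,d=ctrl.camera("wrist");np.savez(n+".npz",p=p,d=d);cv2.imwrite(f"pics/{n}.png",p[:,:,::-1])
m,L=lever(p,wcloud(d,o,ctrl.camera_info("wrist")))
v,u=np.nonzero(m);print("red px",m.sum(),u.min(),u.max(),v.min(),v.max())
k=(abs(L[:,1])<.011)&(L[:,0]<-.12)&(L[:,0]>-.25);L=L[k]
xs=[];
for a in np.arange(-.24,-.12,.006):
    s=L[(L[:,0]>a)&(L[:,0]<a+.006)]
    if len(s)>15: xs.append((a+.003,np.percentile(s[:,2],90)))
xs=np.array(xs);print(xs.round(4).tolist())
if len(xs)>2:
    a=np.arctan(-np.polyfit(xs[:,0],xs[:,1],1)[0]);c=np.mean(np.arctan2(xs[:,1]-.013/np.cos(a),-xs[:,0]));print("angle slope",a,"via pivot",c)
M=quat(o['eef_rot']).as_matrix();g=o['eef_pos']-.020*M[:,0]-PIV
print("angle from tcp",np.arctan2(g[2],-g@lx),"r",np.hypot(g@lx,g[2]),"t",o['time_s'],"F",o['wrist_force'].round(1),"q",o['q'].round(2))
E
python3 look.py w2
```

```text
red px 6236 291 346 225 351
[[-0.213, 0.0806], [-0.207, 0.0794], [-0.201, 0.0771], [-0.195, 0.0757], [-0.189, 0.0736], [-0.183, 0.0715], [-0.177, 0.0694], [-0.171, 0.0676], [-0.165, 0.0656], [-0.159, 0.0636], [-0.153, 0.0617]]
angle slope 0.31144613682948535 via pivot 0.30586010548841824
angle from tcp 0.34577912058174076 r 0.19206374928181164 t 3.4 F [ 4.7  9.9 -5.5] q [-0.46  0.53  1.35  0.6   1.64 -0.59]
```

View pics/w2.png

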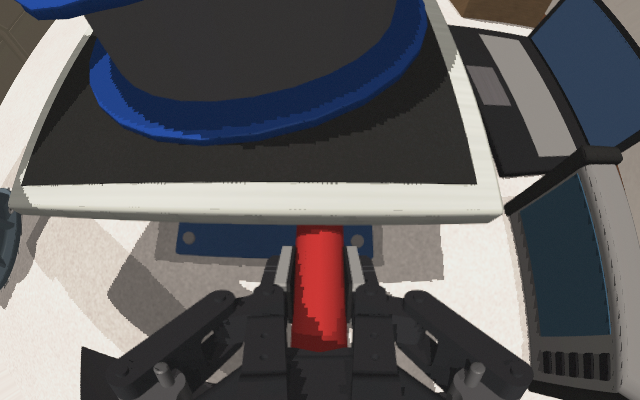

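Grip held at (319,290), and the lever reads about 0.31. I raise it a little more for margin.

Request:
{"fn": "step_arm", "kwargs": {"motion": [[-4,0,-6,0,0,0,255],[-6,0,-9,0,0,0,255],[-6,0,-9,0,0,0,255]]}}

```text
time_s: 3.82
eef_pos: [0.6542, 0.0119, 0.2188]
eef_rot: [0.306, 0.623, 0.658, -0.29]
wrist_force: [9.3, 11.1, -17.0]
opening: 0.285
```

```bash
python3 look.py w3
python3 - <<'E'
from bench import ctrl
from h import *
o=ctrl.get_obs()
for th in [.25,.13,.03,-.07,-.17,-.27,-.37,-.47,-.57,-.63,-.66,-.69]: print(th,rel(o,target(th)))
E
```

```text
red px 5722 291 346 236 351
[[-0.207, 0.0892], [-0.201, 0.0872], [-0.195, 0.0853], [-0.189, 0.0827], [-0.183, 0.0805], [-0.177, 0.0782], [-0.171, 0.076], [-0.165, 0.0738], [-0.159, 0.0714], [-0.153, 0.0696]]
angle slope 0.3549848139485647 via pivot 0.34905711694048996
angle from tcp 0.3905683413564849 r 0.19213728015045503 t 3.825 F [  9.3  11.1 -17. ] q [-0.45  0.51  1.35  0.6   1.65 -0.58]
0.25 [11.8, 0.7, 24.7, 0.1, -0.1, 0.1]
0.13 [26.5, 0.7, 42.9, 0.1, -0.1, 0.1]
0.03 [40.4, 0.7, 56.6, 0.1, -0.1, 0.1]
-0.07 [55.5, 0.7, 68.8, 0.1, -0.1, 0.1]
-0.17 [71.8, 0.7, 79.5, 0.1, -0.1, 0.1]
-0.27 [89.1, 0.7, 88.5, 0.1, -0.1, 0.1]
-0.37 [107.2, 0.7, 95.7, 0.1, -0.1, 0.1]
-0.47 [125.9, 0.7, 101.1, 0.1, -0.1, 0.1]
-0.57 [145.1, 0.7, 104.6, 0.1, -0.1, 0.1]
-0.63 [156.8, 0.8, 105.8, 0.1, -0.1, 0.1]
-0.66 [162.6, 0.8, 106.1, 0.1, -0.1, 0.1]
-0.69 [168.4, 0.8, 106.3, 0.1, -0.1, 0.1]
```

Request:
{"fn": "step_arm", "kwargs": {"motion": [[12,0,25,0,0,0,255],[26,0,43,0,0,0,255],[40,0,57,0,0,0,255],[55,0,69,0,0,0,255],[72,0,79,0,0,0,255],[89,0,88,0,0,0,255],[107,0,96,0,0,0,255],[126,0,101,0,0,0,255],[145,0,105,0,0,0,255],[157,0,106,0,0,0,255]]}}

```text
time_s: 5.12
eef_pos: [0.6538, 0.0271, 0.033]
eef_rot: [0.308, 0.624, 0.657, -0.291]
wrist_force: [-1.9, -8.7, 2.5]
opening: 0.278
```

```bash
python3 look.py w4
```

```text
red px 10303 289 350 162 351
[[-0.195, -0.1183], [-0.189, -0.1143], [-0.183, -0.1102], [-0.177, -0.1049], [-0.171, -0.1017], [-0.165, -0.0973], [-0.159, -0.0931], [-0.153, -0.0889], [-0.147, -0.0846], [-0.141, -0.0805], [-0.135, -0.0761], [-0.129, -0.072], [-0.123, -0.069]]
angle slope -0.6077292814749906 via pivot -0.6007487456479099
angle from tcp -0.6063747888465258 r 0.19762017692843853 t 5.125 F [-1.9 -8.7  2.5] q [-0.43  0.75  1.42  0.62  1.39 -0.73]
```

View pics/w4.png

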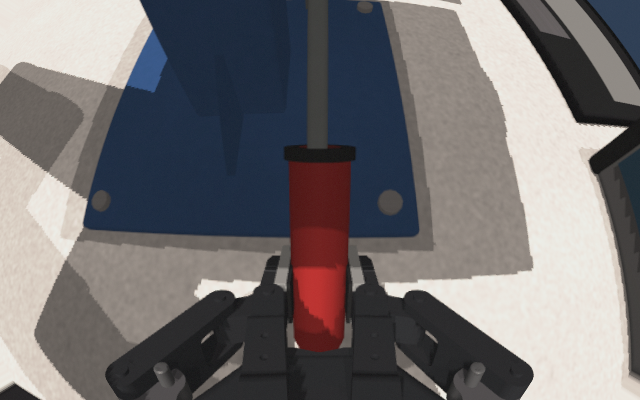

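Lever at about -0.605, grip still held at (319,290). It needs a bit more to pass -0.61 clearly.

Request:
{"fn": "step_arm", "kwargs": {"motion": [[8,0,0,0,0,0,255],[13,0,0,0,0,0,255],[14,0,0,0,0,0,255],[14,0,0,0,0,0,255]]}}

```text
time_s: 5.68
eef_pos: [0.6533, 0.0362, 0.0227]
eef_rot: [0.308, 0.624, 0.657, -0.291]
wrist_force: [-2.3, -6.8, -0.3]
opening: 0.284
```

```bash
python3 look.py w5;  python3 - <<'E'
from bench import ctrl
from h import *
for n in ["scene","side"]:
    p,d=ctrl.camera(n);np.savez(n+"1.npz",p=p,d=d);P=cloud(d,ctrl.camera_info(n))
    h=cv2.cvtColor(p,cv2.COLOR_RGB2HSV);H,S,V=[h[...,k].astype(int) for k in range(3)]
    D=P-np.array([.586,.174,0]);a=D@lx;b=D@ly
    for nm,z0 in [("0",np.load(n+"0.npz")),]:
        P0=cloud(z0['d'],ctrl.camera_info(n))
        m=(abs(a+0)<.146)&(abs(b)<.146)&(np.hypot(a,b)>.14)&(P[...,2]>.235)&(P[...,2]<.29)
        print(n,m.sum(),np.median(P[m][:,2]),"before",np.median(P0[m][:,2]))
        m=(a>.19)&(a<.38)&(abs(b)<.12)&(abs(P[...,2]-.27)<.02);print("dock",np.median(P[m][:,2]))
        m=(np.hypot(a,b)<.09);print("reel top",np.median(P[m][:,2]),"before",np.median(P0[m][:,2]))
E
```

```text
red px 9933 288 351 168 351
[[-0.189, -0.1323], [-0.183, -0.1286], [-0.177, -0.1237], [-0.171, -0.1192], [-0.165, -0.1134], [-0.159, -0.1092], [-0.153, -0.1044], [-0.147, -0.0993], [-0.141, -0.0945], [-0.135, -0.0895], [-0.129, -0.0847], [-0.123, -0.0797]]
angle slope -0.6787069335008691 via pivot -0.6684708185354681
angle from tcp -0.6757405144029235 r 0.1965260215496993 t 5.675 F [-2.3 -6.8 -0.3] q [-0.42  0.76  1.42  0.62  1.37 -0.73]
scene 1758 0.2630037459818635 before 0.25328870161194494
dock 0.2697406318186728
reel top 0.3530266007746625 before 0.3422569411600196
side 1487 0.26243166613122026 before 0.2515769033274069
dock 0.2694209306646911
reel top 0.35277239563706553 before 0.34192611506741655
```

Three notches are up: the rise is about 10 mm including overtravel. Dock minus deck comes to 17.5–19.5 mm, and the minimum is 18, so 6 notches is right. Second full swing.

Run:
```python
from bench import ctrl
from h import *
o=ctrl.get_obs()
for th in [-.55,-.42,-.29,-.16,-.03,.1,.2,.3,.36,.40]: print(th,rel(o,target(th)))
```

```text
-0.55 [-24.4, 0.5, -3.6, 0.1, 0.1, -0.1]
-0.42 [-49.1, 0.5, -8.9, 0.1, 0.1, -0.1]
-0.29 [-73.0, 0.5, -17.4, 0.1, 0.1, -0.1]
-0.16 [-95.6, 0.6, -28.9, 0.1, 0.1, -0.1]
-0.03 [-116.4, 0.6, -43.2, 0.1, 0.1, -0.1]
0.1 [-135.3, 0.7, -60.2, 0.1, 0.1, -0.1]
0.2 [-148.2, 0.7, -74.8, 0.1, 0.1, -0.1]
0.3 [-159.6, 0.8, -90.6, 0.1, 0.1, -0.1]
0.36 [-165.7, 0.8, -100.6, 0.1, 0.1, -0.1]
0.4 [-169.4, 0.8, -107.4, 0.1, 0.1, -0.1]
```

Request:
{"fn": "step_arm", "kwargs": {"motion": [[-24,0,-4,0,0,0,255],[-49,0,-9,0,0,0,255],[-73,0,-17,0,0,0,255],[-96,0,-29,0,0,0,255],[-116,0,-43,0,0,0,255],[-135,0,-60,0,0,0,255],[-148,0,-75,0,0,0,255],[-160,0,-91,0,0,0,255],[-166,0,-101,0,0,0,255],[-168,0,-104,0,0,0,255]]}}

```text
time_s: 7.08
eef_pos: [0.6542, 0.0129, 0.2168]
eef_rot: [0.306, 0.624, 0.659, -0.289]
wrist_force: [7.3, 12.8, -13.7]
opening: 0.282
```

```bash
python3 look.py w6
python3 - <<'E'
from bench import ctrl
from h import *
o=ctrl.get_obs()
for th in [.25,.13,.03,-.07,-.17,-.27,-.37,-.47,-.57,-.63,-.66,-.69]: print(th,rel(o,target(th)))
E
```

```text
red px 5852 292 346 232 351
[[-0.207, 0.0856], [-0.201, 0.0838], [-0.195, 0.0816], [-0.189, 0.0798], [-0.183, 0.0775], [-0.177, 0.0752], [-0.171, 0.0731], [-0.165, 0.0709], [-0.159, 0.0688], [-0.153, 0.0667], [-0.147, 0.0646]]
angle slope 0.34068040325051285 via pivot 0.33406330332337864
angle from tcp 0.3825748508057491 r 0.19040251568870156 t 7.075 F [  7.3  12.8 -13.7] q [-0.45  0.52  1.35  0.6   1.64 -0.58]
0.25 [9.6, 0.7, 24.4, 0.2, -0.2, 0.1]
0.13 [24.3, 0.6, 42.6, 0.2, -0.2, 0.1]
0.03 [38.1, 0.6, 56.3, 0.2, -0.2, 0.1]
-0.07 [53.3, 0.6, 68.6, 0.2, -0.2, 0.1]
-0.17 [69.6, 0.6, 79.3, 0.2, -0.2, 0.1]
-0.27 [86.9, 0.6, 88.3, 0.2, -0.2, 0.1]
-0.37 [105.0, 0.6, 95.5, 0.2, -0.2, 0.1]
-0.47 [123.7, 0.6, 100.9, 0.2, -0.2, 0.1]
-0.57 [142.9, 0.6, 104.5, 0.2, -0.2, 0.1]
-0.63 [154.5, 0.6, 105.6, 0.2, -0.2, 0.1]
-0.66 [160.3, 0.6, 106.0, 0.2, -0.2, 0.1]
-0.69 [166.2, 0.6, 106.1, 0.2, -0.2, 0.1]
```

Request:
{"fn": "step_arm", "kwargs": {"motion": [[10,0,25,0,0,0,255],[24,0,43,0,0,0,255],[38,0,57,0,0,0,255],[53,0,69,0,0,0,255],[70,0,79,0,0,0,255],[87,0,88,0,0,0,255],[105,0,96,0,0,0,255],[124,0,101,0,0,0,255],[143,0,105,0,0,0,255],[160,0,106,0,0,0,255]]}}

```text
time_s: 8.38
eef_pos: [0.6537, 0.029, 0.0272]
eef_rot: [0.308, 0.624, 0.657, -0.291]
wrist_force: [-1.5, -2.7, 5.4]
opening: 0.278
```

Request:
{"fn": "step_arm", "kwargs": {"motion": [[6,0,0,0,0,0,255],[8,0,0,0,0,0,255],[8,0,0,0,0,0,255]]}}

```text
time_s: 8.75
eef_pos: [0.6534, 0.0349, 0.0214]
eef_rot: [0.307, 0.624, 0.657, -0.291]
wrist_force: [-1.4, -5.8, 0.2]
opening: 0.281
```

```bash
cat > lvl.py <<'E'
from bench import ctrl
from h import *
import sys
for n in ["scene","side"]:
    p,d=ctrl.camera(n);np.savez(n+sys.argv[1]+".npz",p=p,d=d);P=cloud(d,ctrl.camera_info(n));P0=cloud(np.load(n+"0.npz")['d'],ctrl.camera_info(n))
    cv2.imwrite(f"pics/{n}{sys.argv[1]}.png",p[:,:,::-1])
    D=P-np.array([.586,.174,0]);a=D@lx;b=D@ly;z=P[...,2]
    m=(abs(a)<.144)&(abs(b)<.144)&(np.hypot(a,b)>.145)&(z>.235)&(z<.30)&(p.max(-1)<70)
    print(n,"deck",m.sum(),np.median(z[m]),"before",np.median(P0[...,2][m]))
    k=(a>.19)&(a<.38)&(abs(b)<.12)&(abs(z-.27)<.02);print(" dock",np.median(z[k]),"diff",np.median(z[k])-np.median(z[m]))
    m=(np.hypot(a,b)<.09);print(" reel top",np.median(z[m]),"before",np.median(P0[...,2][m]))
E
python3 look.py w7; python3 lvl.py 2
```

```text
red px 10318 288 351 164 351
[[-0.189, -0.1314], [-0.183, -0.1275], [-0.177, -0.1228], [-0.171, -0.117], [-0.165, -0.1131], [-0.159, -0.108], [-0.153, -0.1032], [-0.147, -0.0983], [-0.141, -0.0934], [-0.135, -0.0885], [-0.129, -0.0837], [-0.123, -0.0789]]
angle slope -0.676754398854684 via pivot -0.6640816624201743
angle from tcp -0.6767119672850477 r 0.1983619469266874 t 8.75 F [-1.4 -5.8  0.2] q [-0.42  0.76  1.42  0.62  1.37 -0.73]
scene deck 734 0.27276206662867364 before 0.2541216924813321
 dock 0.269686985551884 diff -0.0030750810767896652
 reel top 0.3624284600569726 before 0.34225055006938143
side deck 441 0.27221664277987867 before 0.25202264643400185
 dock 0.26943407442487866 diff -0.0027825683550000146
 reel top 0.361932988149834 before 0.34193639906234163
```

Six notches are done. I ease the lever up a little so the deck rests on its holding pawl, then let go and back out.

Request:
{"fn": "step_arm", "kwargs": {"motion": [[-12,0,-1,0,0,0,255],[-24,0,-4,0,0,0,255],[-40,0,-7,0,0,0,255],[-40,0,-7,0,0,0,255],[-40,0,-7,0,0,0,0],[-40,0,-7,0,0,0,0],[-40,0,-7,0,0,0,0],[-40,0,-7,0,0,0,0]]}}

```text
time_s: 9.9
eef_pos: [0.6541, 0.0164, 0.056]
eef_rot: [0.307, 0.624, 0.658, -0.29]
wrist_force: [0.6, 0.1, 0.6]
opening: 0.997
```

Request:
{"fn": "step_arm", "kwargs": {"motion": [[0,0,0,0,0,0,0],[-30,0,0,0,0,0,0],[-80,0,0,0,0,0,0],[-130,0,0,0,0,0,0],[-170,0,0,0,0,0,0],[-170,0,0,0,0,0,0],[-170,0,0,0,0,0,0]]}}

```text
time_s: 10.78
eef_pos: [0.6593, -0.0923, 0.1853]
eef_rot: [0.307, 0.623, 0.658, -0.29]
wrist_force: [0.5, -0.0, -0.9]
opening: 1.002
```

```bash
python3 look.py w8; python3 lvl.py 3
python3 - <<'E'
import cv2,numpy as np
c=cv2.imread("pics/scene3.png");w=cv2.imread("pics/w8.png")
cv2.imwrite("pics/f.png",np.vstack([cv2.resize(c[130:270,310:560],(500,280),interpolation=2),cv2.resize(w,(500,312))]))
a=cv2.imread("pics/scene0.png").astype(int);d=abs(a-c).max(-1)>40;d[:,315:460]=0;print("changed px elsewhere",d.sum(),np.argwhere(d)[:8].tolist())
E
```

```text
red px 2483 307 332 125 224
[[-0.213, -0.0931], [-0.207, -0.0897], [-0.201, -0.0871], [-0.195, -0.0839], [-0.189, -0.0804], [-0.183, -0.0777], [-0.177, -0.0745], [-0.171, -0.0715], [-0.165, -0.0684], [-0.159, -0.0655], [-0.153, -0.062], [-0.147, -0.0588], [-0.141, -0.0561], [-0.135, -0.0528], [-0.129, -0.0515]]
angle slope -0.4701640331486327 via pivot -0.4664912881678149
angle from tcp 0.13939944596468312 r 0.28475831814296837 t 10.775 F [ 0.5 -0.  -0.9] q [-0.58  0.63  1.25  0.55  1.7  -0.68]
scene deck 721 0.27124793027646366 before 0.25415109327732877
 dock 0.26977147791865097 diff -0.0014764523578126854
 reel top 0.3609502697547202 before 0.3422481785804814
side deck 436 0.27050246692555324 before 0.252003678480454
 dock 0.269387837271695 diff -0.0011146296538582234
 reel top 0.3604621096599635 before 0.3419249757237267
changed px elsewhere 9668 [[0, 292], [0, 293], [0, 294], [0, 295], [1, 290], [1, 291], [1, 292], [1, 293]]
```

View pics/f.png

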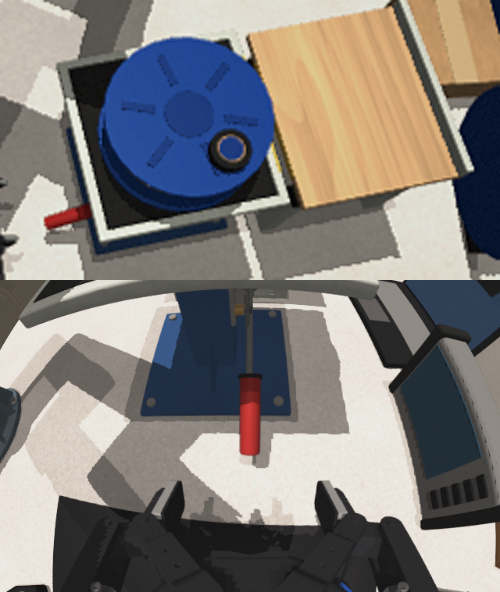

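The final view shows the deck beside the shelf, the reel and tape in place, and the lever free at (250,415) with the fingers clear of it. The deck rose 18.6 mm, which is 6 notches. Handing in.

```bash
python3 -c "
from bench import ctrl
print(ctrl.hand_in())"
```

```text
the job is handed in; nothing more can be done
None
```

The deck is up 6 notches and level with the shelf to the nearest notch. I pumped the lever through two full swings (raised to about 0.34, lowered to about -0.67). I then eased it up to -0.47 so the deck sat on its holding pawl, let go, and backed the arm clear. The job was handed in at about 11 s.

- **Rise:** after letting go, the reel top had risen 18.5–18.7 mm in both cameras (6 notches are 18.85 mm). The deck's own reading gave 17.1 mm in the scene camera and 18.5 mm in the side camera.
- **Level against the shelf:** the camera depth puts the deck 1.1–1.5 mm above the shelf. That is inside half a notch (1.57 mm) but close to it. Read directly, depth alone gave a starting gap of only 15.6–17.8 mm, which would fit 5 notches about as well. I chose 6 because the task says the shelf stands at least 18 mm above the deck, which makes 6 the nearest notch.
- **Other things:** the reel and tape look unmoved on the deck. The picture comparison for the rest of the bench was inconclusive, because the arm itself changed many pixels. Nothing in the moves came near those objects, and the wrist force stayed around 22 N at most when I read it.

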